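# Set the tape feeder's gate lever to long feed

## Robot

A 7-joint arm with a two-finger parallel gripper is mounted at the origin on a cart in front of the work surface, level with it; the furniture and walls round the work are solid. World frame = base frame: x ahead of the robot, y to its left, z up, the work surface at z = 0. Lengths are in mm, angles in rad, forces in N, time in s.
With the tool pointing down it reaches from about 350 to 900 mm from the base axis. Payload 7.2 kg.
Tool frame: the origin (TCP) lies on the centre line of the jaws, within the pads' length; the fingertips stand bot.nose_length ahead of it and the grasp point (between the pads) lies 6 mm ahead of it (bot.nose_length is the distance from the TCP to the fingertips, in mm); z points along the fingers, y is the line along which they close (so a half turn about z gives the same grasp; the last joint's range is limited). The gripper opens to 85 mm and grips with 20 to 120 N. Pads are 22 mm wide; open, the fingers measure 114 mm over their backs; the gripper's body (76 mm by 85 mm) begins 54 mm behind the grasp point. The pads swing forward as they close: fully open they stand 13 mm farther back than shut.
Start: joints at [1.035, 0.411, -0.013, 1.596, 0.006, 1.134, -0.082], TCP at [281.817, -557.861, 219.297] pointing down, gripper open.
Joint ranges: [-2.95, 2.95], [-0.29, 1.99], [-1.47, 1.44], [0.14, 2.54], [-1.03, 4.17], [0.13, 1.85], [-2.86, 2.86]. Speed limits (rad/s): [2.39, 2.39, 3.01, 3.01, 3.14, 3.14, 3.14].

## Interface

Orientations are given as [roll, pitch, yaw] about the fixed x, y, z axes, in that order (R = Rz(yaw) Ry(pitch) Rx(roll)).
In Python, from station import bot, cams, order gives the robot as it stands. Calls block until the motion is done:
- bot.move_pose(position, orientation): joint-space move of the TCP to a pose.
- bot.movel(position, orientation=None, vel=150): straight line of the TCP; orientation=None keeps the orientation; vel is the mean speed in mm/s.
- bot.move_joints(angles): joint-space move.
- bot.command_gripper(opening, grip_force=None): finger opening in mm; grip_force is the grip in N (None keeps the last); returns when the fingers have stopped.
- bot.sleep(seconds).
- bot.solve_ik(position, orientation): joint angles nearest the present ones, or None.
- cams.grab_frame(name): name is "scene" or "top" or "wrist"; returns (picture, depth): 420x560x3 uint8, blue, green, red; 420x560 float32, mm along the optical axis (not along the pixel's ray), 0 where there is no reading.
- cams.camera_params(name): a dict with "camera_matrix" (3x3 intrinsics, pixels), "rvec" (rotation vector, rad) and "tvec" (3), from world to camera coordinates, as OpenCV has them. Camera axes: x right, y down, z forward; pixel columns grow to the right and rows downward; lengths in mm; the calibration is good to about 2 mm. The wrist camera is an equidistant fisheye: a pixel r from the principal point sees the ray r / f radians off the axis. A picture is of the moment at which its call begins: read the wrist's pose just before it. camera_params takes no time and is no camera call; for the wrist camera it gives the pose at the moment of the call.
A pose or a line that the arm cannot do raises bot.IKError and nothing moves.
- order.finish_job(): hands the job in; it is judged then, once.
Readings, each from a call of its own:
- bot.current_t(): time.
- bot.current_joints(): joint angles.
- bot.current_qd(): joint speeds.
- bot.current_tau(): joint torques, N m.
- bot.current_tool_pos(): TCP position.
- bot.current_eef_rot(): TCP orientation.
- bot.current_force(): force on the tool from outside, world axes, zero at the start.
- bot.current_ft_torque(): the same for the moment, N m.
- bot.current_gripper_width(): finger opening in mm.
- bot.current_grip_force(): force on a finger pad.
Only numpy, scipy, OpenCV 4.12 (cv2) and the standard library are available. Lean on these libraries where they do the work, as an engineer would, in place of code of your own. Each camera call takes 0.05 s, during which the arm holds its last target. There are 200 camera calls.

## Task

Set the bench tape feeder to long feed: with closed fingertips or the outside of the fingers, push its selector lever through the H-shaped gate, out of the left lane, across the middle and fully home into the right-hand slot whose index plate carries the long raised bar (not the round stud), and leave it there. Only push the lever: do not take its grip between the fingers. Leave the vial, the loupe and the torch where they are.

Things in the scene. Friction and masses are not known exactly. Their poses are not given: they have to be found in the camera images.
- feeder: grey motorised tape feeder fixed to the table: box 160 (x) x 150 (y) x 106 mm high, a roll of tape on its left side (out to y = +149 mm, no higher than the box), a tape outlet on its front (20 mm deep). Origin: centre of its underside, on the table. x axis points away from the robot (turned up to 0.35 rad either way), y to its left, z up.
- gate_centre (a point): centre of the H-shaped gate in the grey top plate, 106 mm above the table; axes as the feeder's. Two lanes along x, 17 mm wide, centred on y = +20 and -20 mm, closed at x = +33 and -33 mm, joined only by a cross slot along y, 17 mm wide, at x = 0; inner corners rounded.
- lever_grip (a point): centre of the lever's black grip (25 mm diameter, from 20 mm below this point to 18 mm above; below it a steel stem of 10 mm diameter). The lever tilts about a pivot 154 mm below this point, 18 mm above the table under the gate's centre: the grip is 172 mm above the table when upright and swings about +-34 mm sideways, +-42 mm ahead and back. Axes tilt with it.
- lever_side (a joint): sideways tilt of the lever, rad: positive to the feeder's left, negative right, 0 upright; left lane about +0.22, right lane about -0.22 (stops at +-0.225, up to 0.04 of play in a lane). Light friction: about 1 N at the grip moves it; no spring, it stays where it is left. It can cross only in the cross slot, with lever_ahead within about +-0.04.
- lever_ahead (a joint): tilt of the lever ahead and back, rad: positive away from the robot (feeder's +x), negative towards it, 0 at the cross slot, stops at +-0.275 (slot ends). Same friction, no spring. It starts anywhere in the left lane.
- mark_long: index plate of long feed: white plate 28 (x) x 44 (y) x 2 mm with a raised black bar 40 x 12 mm, 5 high, across it, fixed on the feeder's top to the right of the right lane, at y = -52 mm of the feeder, beside either its far slot (x = +25 mm) or its near slot (x = -25 mm): that slot is the one meant. Origin: centre of its underside; axes as the feeder's.
- mark_short: index plate of short feed: the same white plate with a round raised black stud of 14 mm diameter; beside the other slot of the right lane. Fixed.
- vial: sample vial with screw cap, 26 mm diameter, 52 mm high, standing loose to the right of the feeder; origin at the centre of its underside. Bystander.
- loupe: black loupe, 38 mm diameter, 30 mm high, standing loose right of the feeder, nearer the robot; origin at the centre of its underside. Bystander.
- torch: black pocket torch 32 x 110 x 32 mm, lying loose to the left of the tape roll, along its y axis; origin at the centre of its underside. Bystander.

How it is judged:
By the outcome, as a careful person would: the job done as asked, in the order asked, and still so for the second after the job is handed in, with the robot touching nothing.
It also fails if it takes over 51 s, if anything falls off the work surface, if the arm or the gripper's body presses on something with over 40 N, if the wrist force passes 120 N, or if a joint passes its speed limit or range.

## Working session

There is one attempt and no reset: what is moved stays moved. The work goes in short steps, each a Python script; the robot and the scene stay as the last script left them, time stands still between calls to the robot, and variables do not carry over. Pictures are saved under pics/ and viewed, at most 10 in all, crops included, and the job is handed in when it is done.

```bash
mkdir -p pics; ls
python3 - <<'E'
from station import bot,cams
import cv2,numpy as np
for n in("scene","top"):
    p,d=cams.grab_frame(n);cv2.imwrite(f"pics/{n}0.png",p);np.save(f"pics/{n}0.npy",d)
    c=cams.camera_params(n);R=cv2.Rodrigues(np.array(c["rvec"]))[0];print(n,c["camera_matrix"],-R.T@np.array(c["tvec"]).ravel(),R)
print(bot.current_t(),bot.nose_length,bot.current_eef_rot())
E
```

```text
pics
scene [[449.72511574   0.         274.5385907 ]
 [  0.         449.72511574 205.77144451]
 [  0.           0.           1.        ]] [  21.6243166  -283.13049225  667.63032036] [[ 0.5312044  -0.84724232 -0.00152739]
 [-0.55780268 -0.34837332 -0.75332078]
 [ 0.63771315  0.40101929 -0.65765148]]
top [[384.33597867   0.         280.45535174]
 [  0.         384.33597867 213.60300316]
 [  0.           0.           1.        ]] [384.39792933  66.34503649 945.17224417] [[-0.07360048 -0.99728557  0.00211172]
 [-0.97098117  0.07117574 -0.22831905]
 [ 0.22754899 -0.01885483 -0.97358408]]
0.1 25.0 [-3.14021389e+00  5.86377513e-05  4.67811024e-01]
```

View pics/top0.png

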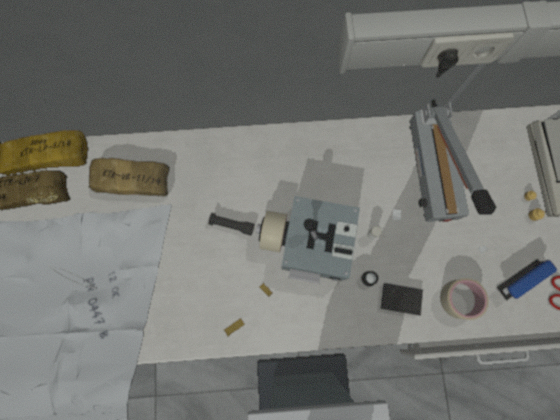

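View pics/scene0.png

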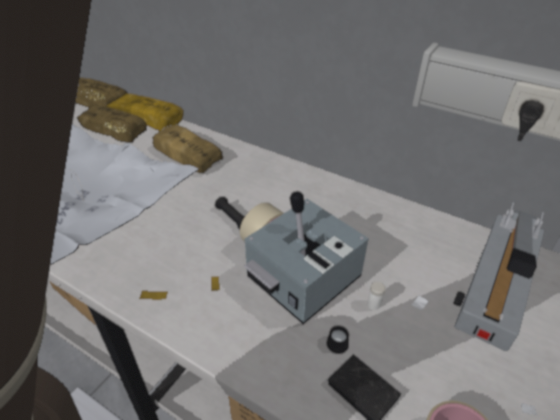

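The feeder is at about (320,238) in top and (305,255) in scene. The lever is in the left lane, tilted away from the robot, with its grip at (297,202) in scene. I'll enlarge to read the plates.

Run:
```python
import cv2,numpy as np
a=cv2.imread("pics/top0.png")[180:300,250:390];b=cv2.imread("pics/scene0.png")[185:325,235:375]
a=cv2.resize(a,(560,480),interpolation=cv2.INTER_CUBIC)[:, :];b=cv2.resize(b,(480,480),interpolation=cv2.INTER_CUBIC)
a=cv2.resize(a,(400,343));b=cv2.resize(b,(400,400));o=np.zeros((400,800,3),np.uint8);o[:343,:400]=a;o[:,400:]=b
cv2.imwrite("pics/crop.png",o)
```

```text
(no output)
```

View pics/crop.png

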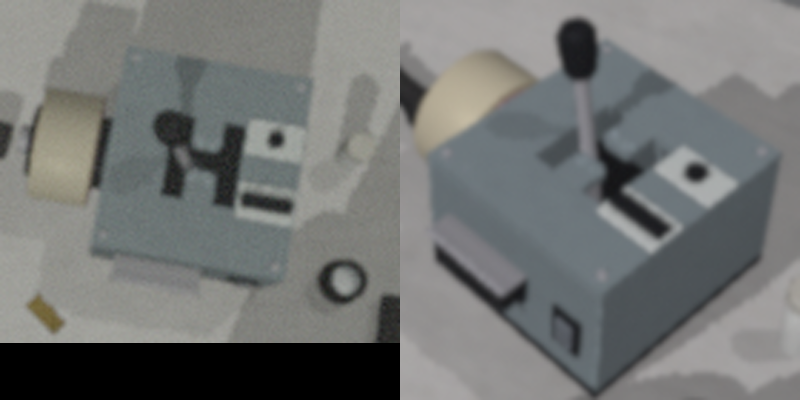

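Crop: the far plate, top (346,229), carries the round stud. The near plate, top (343,250), carries the long bar, so the target is the near right slot. The lever grip is at top (310,224) and scene (297,202).

```bash
cat > h.py <<'E'
import numpy as np,cv2
from station import bot,cams
def RT(n):
    c=cams.camera_params(n);R=cv2.Rodrigues(np.array(c["rvec"]))[0];return np.array(c["camera_matrix"]),R,np.array(c["tvec"]).ravel()
def ray(n,u,v):
    K,R,t=RT(n);return -R.T@t,R.T@np.linalg.solve(K,[u,v,1.])
def plane(n,u,v,z):
    o,d=ray(n,u,v);return o+d*(z-o[2])/d[2]
def cloud(n,D):
    K,R,t=RT(n);v,u=np.mgrid[:D.shape[0],:D.shape[1]]
    P=np.stack([(u-K[0,2])/K[0,0]*D,(v-K[1,2])/K[1,1]*D,D],-1);return (P-t)@R
def two(ua,ub):
    o1,d1=ray("top",*ua);o2,d2=ray("scene",*ub);d1/=np.linalg.norm(d1);d2/=np.linalg.norm(d2)
    s=np.linalg.lstsq(np.stack([d1,-d2],1),o2-o1,rcond=None)[0];a=o1+s[0]*d1;b=o2+s[1]*d2;return (a+b)/2,np.linalg.norm(a-b)
E
python3 - <<'E'
from h import *
D=np.load("pics/top0.npy");P=cloud("top",D);m=(D>0)&(abs(P[...,2]-106)<6);m[:180]=0;m[300:]=0;m[:,:250]=0;m[:,390:]=0
m=cv2.morphologyEx(m.astype(np.uint8),cv2.MORPH_OPEN,np.ones((7,7)))>0
q=P[m];print(len(q),np.median(q[:,2]),cv2.minAreaRect(q[:,:2].astype(np.float32)))
k=np.array([plane("top",250+x/2.857,180+y/2.857,106)[:2] for x,y in[(127,47),(312,78),(283,285),(92,250)]])
print(k.round(1),k.mean(0),np.arctan2(*(k[0]-k[3])[::-1]),np.arctan2(*(k[1]-k[2])[::-1]),np.linalg.norm(k[0]-k[3]),np.linalg.norm(k[0]-k[1]))
s=np.array([plane("scene",235+(x-400)/2.857,185+y/2.857,106)[:2] for x,y in[(430,152),(608,40),(780,155),(601,283)]])
print(s.round(1),s.mean(0),np.arctan2(*(s[1]-s[0])[::-1]))
# grips
g=[]
for n,(x0,y0,x1,y1),zc in(("top",(300,212,319,232),0),("scene",(288,188,308,216),0)):
    I=cv2.imread(f"pics/{n}0.png")[y0:y1,x0:x1].max(2);v,u=np.nonzero(I<60);g.append((x0+(u.min()+u.max())/2,y0+(v.min()+v.max())/2));print(n,len(u),u.min(),u.max(),v.min(),v.max())
p,e=two(*g);print(g,p,e)
for px,z in(((374.5,231),52),((370,278.5),30),((231,223),32)):print(plane("top",*px,z))
E
```

```text
3852 106.9258734811962 ((524.4041748046875, -35.62310791015625), (149.8262939453125, 160.71678161621094), 75.22517395019531)
[[ 618.    15.5]
 [ 582.1 -127.9]
 [ 423.6  -86.7]
 [ 460.4   55.2]] [521.02472796 -35.96587352] -0.2463443757470247 -0.25439196609693376 162.57352137691788 147.8249853769429
[[ 465.9   56.6]
 [ 617.1   15.4]
 [ 577.4 -126.6]
 [ 432.4  -82.1]] [523.21753062 -34.19026066] -0.2660400710600001
top 128 4 17 7 19
scene 208 3 15 4 23
[(np.float64(310.5), np.float64(225.0)), (np.float64(297.0), np.float64(201.5))] [535.94210359  -7.12065891 169.36081842] 3.775753736313644
[ 534.79263553 -169.49286042   52.        ]
[ 426.41498431 -150.03473312   30.        ]
[583.24733543 170.03417112  32.        ]
```

```bash
cat >> h.py <<'E'
C=np.array([523.5,-35.3]);A=-0.258
X=np.array([np.cos(A),np.sin(A)]);Y=np.array([-np.sin(A),np.cos(A)])
def W(x,y,z):return [*(C+x*X+y*Y),z]
def F():
    f=np.array(bot.current_force())[:2];return np.round([f@X,f@Y],1)
def push(p,q,z,n,lim):  # small steps p->q, stop at reaction rise
    f0=F()
    for s in np.linspace(0,1,n+1)[1:]:
        x,y=np.array(p)+s*(np.array(q)-p);bot.movel(W(x,y,z),vel=60);f=F()
        print((round(x,1),round(y,1)),f,round(bot.current_t(),1))
        if np.abs(f-f0).max()>lim:break
def snap(k):
    I=[]
    for n in("top","scene"):
        p,d=cams.grab_frame(n);cv2.imwrite(f"pics/{n}{k}.png",p);I.append(p)
    o=np.zeros((400,800,3),np.uint8);o[:343,:400]=cv2.resize(I[0][180:300,250:390],(400,343),interpolation=cv2.INTER_CUBIC)
    o[:,400:]=cv2.resize(I[1][185:325,235:375],(400,400),interpolation=cv2.INTER_CUBIC);cv2.imwrite(f"pics/crop{k}.png",o)
E
python3 - <<'E'
from h import *
bot.command_gripper(0)
print(bot.current_gripper_width())
O=[np.pi,0,A]
p=bot.current_tool_pos();bot.movel([p[0],p[1],290],vel=200)
q=bot.solve_ik(W(50,32,290),O);print(q, bot.current_t())
bot.move_pose(W(50,32,290),O);bot.movel(W(50,32,177),vel=200)
print(bot.current_t(),F())
push((50,32),(24,32),177,6,6)
snap(1)
E
```

```text
-0.06917474477152434
[ 0.21841753  0.30833367 -0.35236808  1.59204032  0.11019742  1.26085601
 -1.9811204 ] 1.3667
4.2917 [0.4 0.6]
(np.float64(45.7), np.float64(32.0)) [ 1.3 -0.1] 4.5
(np.float64(41.3), np.float64(32.0)) [ 0.5 -0.2] 4.8
(np.float64(37.0), np.float64(32.0)) [-0.5 -0.6] 5.0
(np.float64(32.7), np.float64(32.0)) [0.1 0.6] 5.3
(np.float64(28.3), np.float64(32.0)) [-0.2 -0.2] 5.5
(np.float64(24.0), np.float64(32.0)) [ 0.1 -0.6] 5.8
```

View pics/crop1.png

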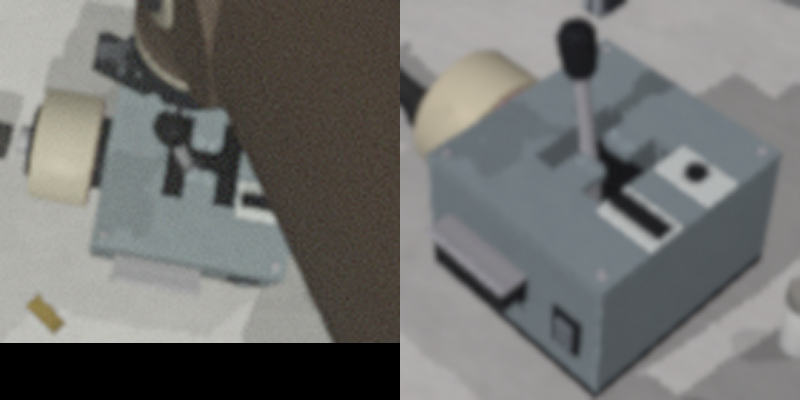

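The lever hasn't moved (grip at scene crop (578,50)), and the gripper stands off beyond it. I'll check the tool pose.

Run:
```python
from h import *
p=np.array(bot.current_tool_pos());print(p,bot.current_eef_rot(),W(24,32,177))
for n in("top","scene"):
    K,R,t=RT(n)
    for z in(0,25,-60):
        c=R@(p-[0,0,z])+t;print(n,z,(K@c/c[2])[:2])
I=cv2.imread("pics/scene1.png");cv2.imwrite("pics/s1z.png",cv2.resize(I[80:290,180:420],(720,600*7//8+105-0)))
```

```text
[554.91655567 -10.48091236 177.04839607] [-3.14157469e+00 -1.69145629e-04 -2.57959447e-01] [np.float64(554.8703652368202), np.float64(-10.482663621804594), 177]
top 0 [310.9088649  215.71896346]
top 25 [309.97152441 218.35586563]
top -60 [313.41362042 208.67264965]
scene 0 [305.43231879 192.43789481]
scene 25 [304.80992055 203.45745083]
scene -60 [307.04005455 163.97294578]
```

View pics/s1z.png

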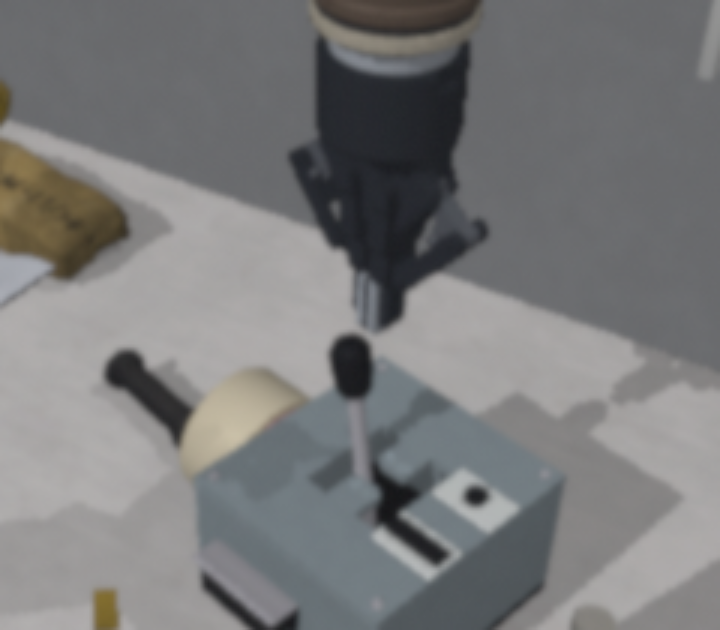

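The closed fingertip is seen at scene pixel (304,189), but I predicted (305,203). The grip is at (297,202). I'll check both with depth.

Run:
```python
from h import *
p,d=cams.grab_frame("scene");P=cloud("scene",d)
for r in(170,175,180,184,187,189,195,200,205,210):print(r,[ (u,*P[r,u].round().astype(int)) for u in((300,303,306,309) if r<190 else (294,297,300))])
p,d=cams.grab_frame("top");P=cloud("top",d)
for r in(205,210,213,216,219,222,225):print(r,[ (u,*P[r,u].round().astype(int)) for u in range(306,322,3)])
print(bot.current_tool_pos())
```

```text
170 [(300, np.int64(541), np.int64(-5), np.int64(232)), (303, np.int64(543), np.int64(-10), np.int64(232)), (306, np.int64(541), np.int64(-16), np.int64(236)), (309, np.int64(541), np.int64(-22), np.int64(238))]
175 [(300, np.int64(545), np.int64(-4), np.int64(219)), (303, np.int64(544), np.int64(-10), np.int64(221)), (306, np.int64(545), np.int64(-15), np.int64(223)), (309, np.int64(545), np.int64(-20), np.int64(225))]
180 [(300, np.int64(544), np.int64(-5), np.int64(209)), (303, np.int64(544), np.int64(-10), np.int64(211)), (306, np.int64(548), np.int64(-14), np.int64(210)), (309, np.int64(545), np.int64(-21), np.int64(215))]
184 [(300, np.int64(546), np.int64(-4), np.int64(199)), (303, np.int64(542), np.int64(-12), np.int64(205)), (306, np.int64(546), np.int64(-15), np.int64(204)), (309, np.int64(543), np.int64(-22), np.int64(209))]
187 [(300, np.int64(545), np.int64(-5), np.int64(194)), (303, np.int64(542), np.int64(-12), np.int64(198)), (306, np.int64(548), np.int64(-15), np.int64(196)), (309, np.int64(546), np.int64(-21), np.int64(200))]
189 [(300, np.int64(753), np.int64(106),
[... 2324 characters left out ...]
, np.int64(-39), np.int64(106))]
222 [(306, np.int64(541), np.int64(1), np.int64(185)), (309, np.int64(540), np.int64(-5), np.int64(186)), (312, np.int64(540), np.int64(-11), np.int64(186)), (315, np.int64(574), np.int64(-35), np.int64(15)), (318, np.int64(556), np.int64(-32), np.int64(104)), (321, np.int64(555), np.int64(-39), np.int64(107))]
225 [(306, np.int64(535), np.int64(2), np.int64(184)), (309, np.int64(534), np.int64(-4), np.int64(189)), (312, np.int64(533), np.int64(-10), np.int64(187)), (315, np.int64(535), np.int64(-17), np.int64(178)), (318, np.int64(548), np.int64(-31), np.int64(108)), (321, np.int64(548), np.int64(-38), np.int64(106))]
[554.93820998 -10.53502852 177.00289674]
```

Depth shows the fingertip near z≈190, just above the grip top (≈188), although the TCP reads 177. The tip is about 35–40 mm higher than nominal. I'll back off, go lower and push in steps.

Run:
```python
from h import *
bot.movel(W(50,32,177),vel=150);bot.movel(W(50,32,143),vel=100);print(F(),bot.current_t(),bot.current_tool_pos(),bot.current_gripper_width())
p,d=cams.grab_frame("scene");P=cloud("scene",d)
I=p[80:290,180:420];cv2.imwrite("pics/s2.png",cv2.resize(I,(686,600)))
for r in range(172,204,4):print(r,[(u,*map(int,P[r,u].round())) for u in range(304,318,3)])
```

```text
[-0.3 -0.2] 6.8083 [579.71647404 -16.9446205  142.90854031] 0.27569208847115645
172 [(304, 577, 6, 200), (307, 570, -3, 208), (310, 570, -9, 211), (313, 561, -19, 220), (316, 560, -25, 224)]
176 [(304, 803, 123, -2), (307, 569, -5, 201), (310, 570, -10, 203), (313, 566, -17, 208), (316, 564, -24, 212)]
180 [(304, 790, 115, -2), (307, 791, 108, -1), (310, 573, -9, 191), (313, 566, -18, 200), (316, 563, -25, 204)]
184 [(304, 775, 107, -2), (307, 576, -2, 178), (310, 570, -11, 185), (313, 570, -16, 188), (316, 565, -24, 194)]
188 [(304, 759, 98, 1), (307, 577, -2, 168), (310, 569, -12, 178), (313, 566, -19, 183), (316, 571, -22, 181)]
192 [(304, 749, 93, -2), (307, 753, 87, -2), (310, 568, -13, 170), (313, 569, -18, 172), (316, 571, -23, 172)]
196 [(304, 735, 85, -1), (307, 741, 80, -3), (310, 568, -13, 161), (313, 566, -20, 165), (316, 571, -23, 163)]
200 [(304, 612, 21, 105), (307, 614, 15, 106), (310, 619, 11, 104), (313, 732, 60, 0), (316, 740, 56, -4)]
```

View pics/s2.png

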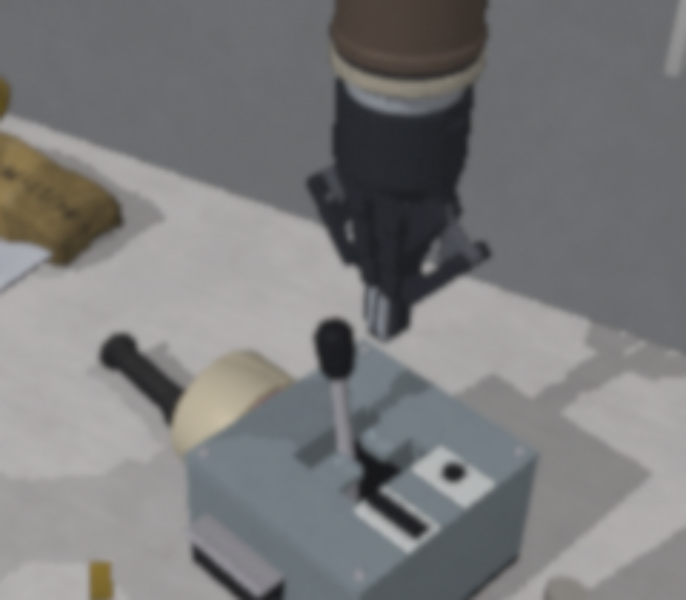

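The fingertip now ends at about (387,335) in the crop, z≈157, level with the grip at (335,350). So the tip is TCP+14, consistent with before. Pushing now.

```bash
cat >> h.py <<'E'
def grip():
    p,d=cams.grab_frame("scene");P=cloud("scene",d)-[*C,0];x,y,z=P[...,:2]@X,P[...,:2]@Y,P[...,2]
    m=(d>0)&(abs(x)<70)&(abs(y)<60)&(z>160)&(z<186)&(p.max(2)<75)
    return p,np.stack([x[m],y[m],z[m]],1)
E
python3 - <<'E'
from h import *
bot.movel(W(42,33,140),vel=100)
push((42,33),(22.5,33),140,6,8)
bot.movel(W(50,33,140),vel=150)
print(bot.current_t())
p,q=grip();cv2.imwrite("pics/s3.png",p)
q=q[q[:,0]<32];print(len(q),np.percentile(q,[2,50,98],axis=0).round(1))
bot.movel(W(50,33,240),vel=250)
snap(3);print(bot.current_t())
E
```

```text
(np.float64(38.8), np.float64(33.0)) [0.7 0.3] 7.4
(np.float64(35.5), np.float64(33.0)) [ 1.1 -0.9] 7.6
(np.float64(32.2), np.float64(33.0)) [0.2 0.4] 7.9
(np.float64(29.0), np.float64(33.0)) [0.2 0.4] 8.1
(np.float64(25.8), np.float64(33.0)) [0.1 0.1] 8.4
(np.float64(22.5), np.float64(33.0)) [ 0.5 -0.4] 8.6
8.9417
192 [[-13.8  21.4 161. ]
 [ -7.7  27.9 175.3]
 [  2.7  38.4 185.2]]
9.6417
```

View pics/crop3.png

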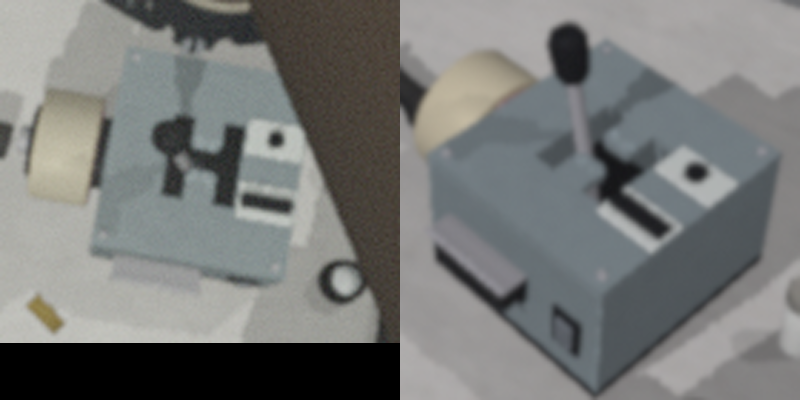

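The lever moved back: grip at scene crop (570,53), about x≈-1 in the feeder frame, so it is in the cross slot. Now the sideways push from the left.

Run:
```python
from h import *
bot.movel(W(0,85,240),vel=250);bot.movel(W(0,85,144),vel=250);print(bot.current_t(),F())
bot.movel(W(0,66,144),vel=100)
push((0,66),(0,-9),144,12,8)
p,q=grip();cv2.imwrite("pics/s4.png",cv2.resize(p[80:290,180:420],(686,600)));print(bot.current_t())
```

```text
10.6167 [ 0.6 -0.1]
(np.float64(0.0), np.float64(59.8)) [-0.5  0.8] 11.2
(np.float64(0.0), np.float64(53.5)) [-0.6  0.3] 11.5
(np.float64(0.0), np.float64(47.2)) [ 0.4 -0.2] 11.7
(np.float64(0.0), np.float64(41.0)) [-0.7 -0.2] 12.0
(np.float64(0.0), np.float64(34.8)) [0.2 0.2] 12.2
(np.float64(0.0), np.float64(28.5)) [-0.1 -0.3] 12.5
(np.float64(0.0), np.float64(22.3)) [-0.2 -0. ] 12.7
(np.float64(0.0), np.float64(16.0)) [0.1 0.1] 13.0
(np.float64(0.0), np.float64(9.8)) [-0.1 -0.4] 13.2
(np.float64(0.0), np.float64(3.5)) [-0.5 -0.2] 13.5
(np.float64(0.0), np.float64(-2.8)) [0.8 0.8] 13.7
(np.float64(0.0), np.float64(-9.0)) [0.5 2.2] 14.0
14.0083
```

View pics/s4.png

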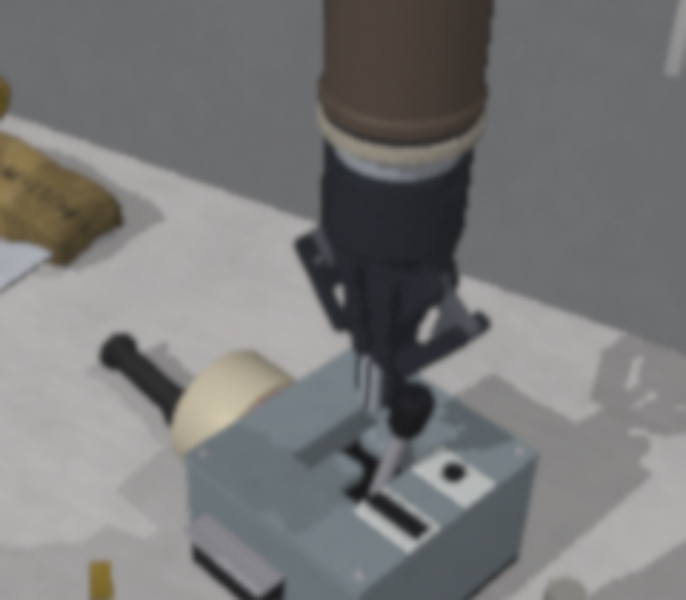

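The lever crossed and now leans right, grip at crop (410,410). Now I'll go behind it and push it home towards the robot.

Run:
```python
from h import *
push((0,-9),(0,-14),144,2,4)
bot.movel(W(0,15,144),vel=150);bot.movel(W(0,15,240),vel=250);bot.movel(W(52,-34,240),vel=250);bot.movel(W(52,-34,144),vel=250);print(bot.current_t(),F())
bot.movel(W(30,-34,144),vel=100)
push((30,-34),(-10,-34),144,6,8)
push((-10,-34),(-30,-34),144,8,8)
bot.movel(W(10,-34,144),vel=150);bot.movel(W(10,-34,250),vel=250);bot.movel(W(120,60,250),vel=250)
snap(5);print(bot.current_t())
```

```text
(np.float64(0.0), np.float64(-11.5)) [-0.1  4.2] 14.3
(np.float64(0.0), np.float64(-14.0)) [0.7 6.9] 14.5
16.35 [ 0.2 -0.4]
(np.float64(23.3), np.float64(-34.0)) [-0.4 -0.9] 17.0
(np.float64(16.7), np.float64(-34.0)) [ 0.1 -0.7] 17.2
(np.float64(10.0), np.float64(-34.0)) [ 0.2 -0.3] 17.5
(np.float64(3.3), np.float64(-34.0)) [ 0.8 -0.3] 17.8
(np.float64(-3.3), np.float64(-34.0)) [0.5 0.4] 18.0
(np.float64(-10.0), np.float64(-34.0)) [0.6 0.1] 18.3
(np.float64(-12.5), np.float64(-34.0)) [0.2 0. ] 18.5
(np.float64(-15.0), np.float64(-34.0)) [ 0.3 -0.1] 18.8
(np.float64(-17.5), np.float64(-34.0)) [ 0.6 -0.5] 19.0
(np.float64(-20.0), np.float64(-34.0)) [1.5 0.3] 19.3
(np.float64(-22.5), np.float64(-34.0)) [4.3 0.5] 19.5
(np.float64(-25.0), np.float64(-34.0)) [ 9.3 -0.5] 19.8
21.55
```

View pics/crop5.png

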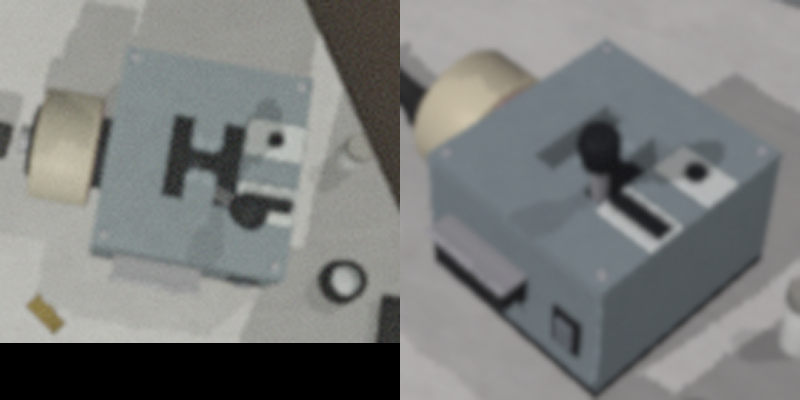

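The lever is home in the near right slot by the bar: grip at top crop (250,210), stem at (222,197). The end stop was felt at 9 N, and the vial and loupe are in place.

```bash
python3 -c "
from station import order
print(order.finish_job())"
```

```text
the job is handed in; nothing more can be done
None
```

The lever is fully home in the near right-hand slot beside the long bar, pushed there with closed fingers until the end stop was felt, and the job was handed in at about 22 s; the vial, loupe and torch were never approached.

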